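# Hold a spring at its test length on the spring tester

## Robot

A 7-joint arm with a two-finger parallel gripper is mounted at the origin on the work surface. World frame = base frame: x ahead of the robot, y to its left, z up, the work surface at z = 0. Lengths are in m, angles in degrees, forces in N, time in s.
With the tool pointing down it reaches from about 0.4 to 0.75 m from the base axis. Payload 19.5 kg.
Tool frame: the origin (TCP) lies at the very end of the fingers, on their centre line; the grasp point (between the pads) lies 19 mm behind it (arm.grasp_offset is the distance from the TCP to the grasp point, in m); z points along the fingers, y is the line along which they close (so a half turn about z gives the same grasp; the last joint's range is limited). The gripper opens to 85 mm and grips with 20 to 120 N. Pads are 22 mm wide; open, the fingers measure 114 mm over their backs; the gripper's body (76 mm by 85 mm) begins 54 mm behind the grasp point. The pads swing forward as they close: fully open they stand 13 mm farther back than shut.
Start: joints at [-75.04, 40.479, -1.581, 85.061, 1.261, 54.483, -4.326], TCP at [0.171, 0.549, 0.231] pointing down, gripper open.
Joint ranges: [-155.06, 155.06], [-18.47, 123.98], [-90, 86.84], [0, 140.48], [-83.41, 263.41], [0, 116], [-161.91, 161.91]. Speed limits (degrees/s): [108.29, 108.29, 147.25, 147.25, 172.46, 172.46, 172.46].

## Interface

Orientations are given as a 3x3 rotation matrix whose columns are the frame's x, y, z axes.
In Python, from workcell import arm, read_camera, get_calibration, close_job gives the robot as it stands.
- The arm moves only by the shell command python3 -m handwheel 'ROWS' [OPENING] [FORCE]. ROWS is JSON, a list of rows, each an object of numbers: "tx", "ty", "tz": the shift along the tool's x, y, z in units of 0.05 m (1.0 is 0.05 m); "ax", "ay", "az": the turn, a rotation vector about the tool's x, y, z in units of pi rad (1.0 is pi rad). In form: [{"tx": .., "ty": .., "tz": .., "ax": .., "ay": .., "az": ..}, ...]. A call has 1 to 10 rows; each row shifts and turns the commanded pose from where the row before left it, along the tool's axes as they then stand; what a row does not reach is not made up. A row lasts 1/8 s, in which the tool goes at most 62.5 mm and 10.7 degrees, less where a joint would pass 70% of its speed; a pose out of reach is approached as far as the arm can. A call with a number of a shift or a turn outside -1 to 1 is refused whole. A call with a gripper value outside its range is refused whole. OPENING is the closure, from -1 (fully open) to 1 (shut), so that 0 is half open, set as the call begins (- or left out, the last holds). The fingers move at their own pace and stop on an object; FORCE is the grip in N (left out, the last holds). Time passes only in rows, so rows that do not move let the fingers close. It gives the time, the measured TCP pose, the force, the opening and the grip force at its end, in the units of the state.
- arm.read_state(): the state, without advancing time (a new reading comes with each control period).
- read_camera(name): name is "scene" or "top"; returns (picture, depth): 384x512x3 uint8, blue, green, red; 384x512 float32, m along the optical axis (not along the pixel's ray), 0 where there is no reading.
- get_calibration(name): a dict with "fx", "fy", "cx", "cy" (pixels), "k1" (the pictures are not rectified: a ray, as slopes to the right and down, at radius r is drawn at 1 + k1 r^2 times it, then the intrinsics apply), "R" (3x3) and "t" (3): a world point X has camera coordinates R X + t. Camera axes: x right, y down, z forward; pixel columns grow to the right and rows downward; lengths in m; the calibration is good to about 2 mm. A picture is of the moment at which its call begins. get_calibration takes no time and is no camera call.
- close_job(): hands the job in; it is judged then, once.
The state is a dict: "time_s": time; "joints": joint angles; "joint_velocities": joint speeds; "tau": joint torques, N m; "eef_pos": TCP position; "tool_rot": TCP orientation; "ft_force": force on the tool from outside, world axes, zero at the start; "torque": the same for the moment, N m; "grip_width": opening from 0.0 (shut) to 1.0 (fully open); "grasp_force": force on a finger pad.
Only numpy, scipy, OpenCV 4.12 (cv2) and the standard library are available. Lean on these libraries where they do the work, as an engineer would, in place of code of your own. Each camera call takes 0.05 s, during which the arm holds its last target. There are 200 camera calls.

## Task

The bench spring tester has a spring hooked between its dial gauge and its sliding carriage; of the two flip-over index fingers on its scale rail, one is swung down to mark the test length and the other is folded back out of use. Take the carriage by its upright handle and draw it out against the spring until its pointer stands in line with the lowered finger, within the finger's width, neither pulling it well past the finger nor letting the carriage fly back. Finish while still holding it there, steady, so that the gauge can be read, and leave the tools and boxes lying around undisturbed.

Things in the scene. Friction and masses are not known exactly. Their poses are not given: they have to be found in the camera images.
- tester: Spring tester, fixed to the bench: base plate 167 x 420 x 18 mm, long axis along its y; a dial gauge at its -y end (up to 81 mm high), a slide rail in the middle, a steel scale and index rail along its -x side. Origin on the bench surface under the line of the spring, z up. The carriage is drawn out along the tester's +y axis.
- carriage (a joint): Carriage travel along the tester's +y, m: 0 = drawn fully in by the spring, 0.110 = end stop. The spring pulls back with 4 N at 0 plus 110 N/m (10 N at 0.055, 14 N at 0.090); let go, it returns to 0. Carriage block 60 x 80 x 22 mm, top 52 mm above the bench; its spring-hook bracket rises to 74 mm, 40 mm behind (-y of) the handle.
- handle (a point): Upright handle, rigid on the carriage: a plain round black post, 22 mm in diameter, foot 52 mm and top 135 mm above the bench. This point is on its axis at the middle of its grip, 101 mm above the bench; axes parallel to the tester's. Above a height of 80 mm nothing stands within 60 mm of it.
- pointer_tip (a point): Tip of the pointer, a thin black blade 3 mm wide and 30 mm long on the carriage's -x side, over the scale, 37 mm above the bench; moves with the carriage. The handle's axis is 60 mm to +x and 45 mm to +y of it (tester's axes).
- index_a_tip (a point): Finger tip of one of two alike steel index clamps (block 20 x 16 mm, finger 32 x 8 mm), fixed on the index rail at 30-46 and 72-95 mm of carriage travel. Swung down: it lies across the scale, tip at tester x = -64 mm, 42 mm high. Folded back: it points away from the scale, tip at x = -125 mm, 61 mm high. Which is down varies. In line: same tester y as the pointer tip (4 mm between tips).
- index_b_tip (a point): The same point on the other index clamp: at tester x = -64 mm if its finger is swung down, -125 mm if folded back.
- spring_tray: Loose grey plastic tray 85 x 130 x 28 mm with spare springs; origin under its centre. To be left alone.
- caliper: Loose digital caliper lying flat, 235 mm long, 10 mm thick; origin under the middle of its beam, which lies along its y. To be left alone.
- hex_key: Loose L-shaped hex key, 100 mm and 28 mm legs, 6 mm thick, lying flat; origin under the long leg. To be left alone.
- collet: Loose steel collet standing upright, 33 mm in diameter, 40 mm high; origin under its centre. To be left alone.
- insert_boxes: Two small plastic boxes, one on the other, 55 x 95 x 36 mm; origin under the centre. To be left alone.
- screwdriver: Loose screwdriver lying flat, 190 mm long; origin under it. To be left alone.
- oil: Loose white plastic oil bottle, 56 mm in diameter, 140 mm high; origin under its centre. To be left alone.

How it is judged:
By the outcome, as a careful person would: the job done as asked, in the order asked, and still so for the second after the job is handed in, while the arm keeps its last pose, push and grip.
It also fails if it takes over 35 s, if anything falls off the work surface, if the arm or the gripper's body presses on something with over 40 N, if the wrist force passes 120 N, or if a joint passes its speed limit or range.

## Working session

There is one attempt and no reset: what is moved stays moved. The work goes in short steps, Python scripts to look and compute and a shell command to move; the robot and the scene stay as the last step left them, time stands still between calls to the robot, and variables do not carry over. Pictures are saved under pics/ and viewed, at most 10 in all, crops included, and the job is handed in when it is done.

```bash
mkdir -p pics; cat > h.py <<'E'
import numpy as np, cv2
from workcell import arm, read_camera, get_calibration
def ray(c,u,v):
    x=(u-c['cx'])/c['fx'];y=(v-c['cy'])/c['fy'];k=c['k1']
    X,Y=x,y
    for _ in range(20):
        r=X*X+Y*Y;X,Y=x/(1+k*r),y/(1+k*r)
    R=np.array(c['R']);t=np.array(c['t'])
    return -R.T@t, R.T@np.array([X,Y,1.])
def onplane(c,u,v,z):
    o,d=ray(c,u,v);return o+d*(z-o[2])/d[2]
def pix(c,P):
    p=np.array(c['R'])@P+np.array(c['t']);x,y=p[:2]/p[2];f=1+c['k1']*(x*x+y*y)
    return np.array([c['fx']*x*f+c['cx'],c['fy']*y*f+c['cy']])
E
python3 - <<'E'
from h import *
s=arm.read_state();print(s)
for n in('scene','top'):
    p,d=read_camera(n);c=get_calibration(n);print(n,c);cv2.imwrite(f'pics/{n}0.png',cv2.resize(p,(768,576),interpolation=2));np.savez(f'pics/{n}0.npz',p=p,d=d)
E
```

```text
{'time_s': 0.0, 'joints': array([-75.04045051,  40.51425338,  -1.58443678,  85.08480943,
         1.26092609,  54.48313804,  -4.32586182]), 'joint_velocities': array([-0.01549538, -0.08140243, -0.04049368, -0.06820927, -0.05431869,
       -0.11371413,  0.03632472]), 'tau': array([-4.02271667e-05, -8.83178258e+01,  1.23458192e+00, -2.36167467e+01,
        1.69429224e-02,  6.34561758e-03,  3.60091775e-06]), 'eef_pos': array([0.17136219, 0.54858349, 0.23082217]), 'tool_rot': array([[-9.54516772e-01,  2.98157055e-01, -3.18725777e-04],
       [ 2.98157225e-01,  9.54516154e-01, -1.08648820e-03],
       [-1.97152206e-05, -1.13210161e-03, -9.99999359e-01]]), 'ft_force': array([-0.54127665, -0.25375148,  0.06711282]), 'torque': array([-0.04852279,  0.02382812,  0.03241189]), 'grasp_force': 0.0, 'grip_width': 1.0023171651393534}
scene {'fx': 492.5363819223104, 'fy': 492.5363819223104, 'cx': 248.69328510733882, 'cy': 192.42214315174874, 'k1': -0.05713364831210517, 'R': array([[ 0.19152202,  0.9814421 , -0.00952428],
       [ 0.76842926, -0.15597682, -0.62063492],
       [-0.6106028 ,  0.11154651, -0.78404183]]), 't': array([-0.20917168, -0.37967566,  1.44329349])}
top {'fx': 367.252647323431, 'fy': 367.252647323431, 'cx': 262.0532877998168, 'cy': 184.06251316146896, 'k1': -0.10542039123088684, 'R': array([[ 0.01370688, -0.99985572,  0.01003263],
       [-0.99749926, -0.01436894, -0.06920088],
       [ 0.06933505, -0.00905902, -0.9975523 ]]), 't': array([0.08646768, 0.56874622, 0.86342164])}
```

View pics/scene0.png

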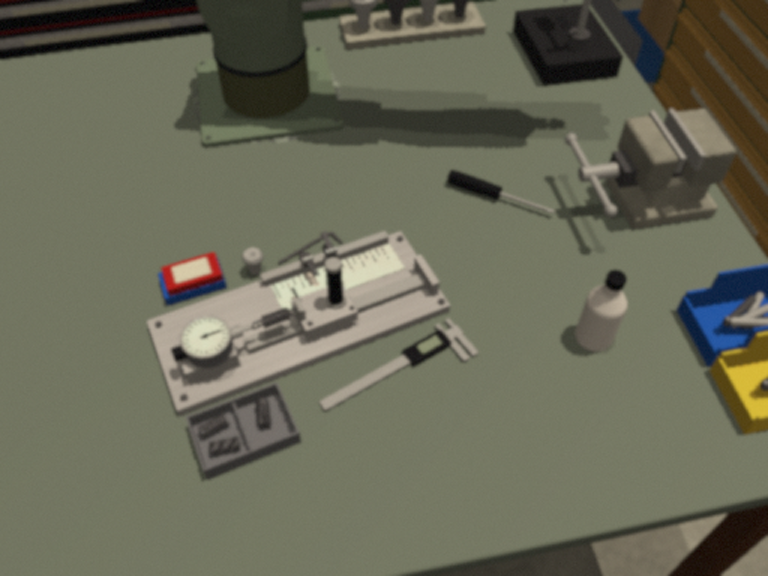

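View pics/top0.png

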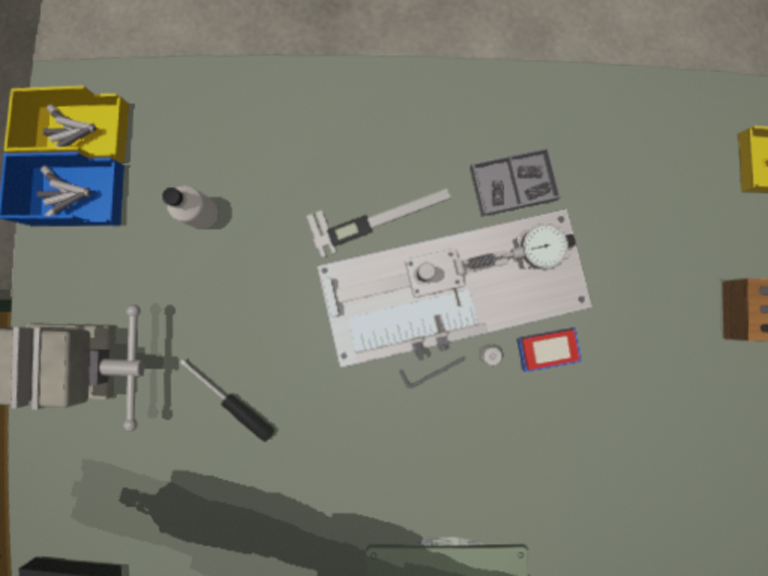

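The top view shows the tester with its gauge at (545,245), the handle at (430,270), and the index clamps near (430,345). I'll zoom in there.

```bash
python3 - <<'E'
from h import *
p=np.load('pics/top0.npz')['p'];q=p[150:246,200:328]  # full-res px
cv2.imwrite('pics/crop0.png',cv2.resize(q,(768,576),interpolation=cv2.INTER_CUBIC))
c=get_calibration('top')
# base plate 4 corners (z .018) in 1.5x view
for u,v in[(570,211),(590,305),(341,366),(319,267)]: print(onplane(c,u/1.5,v/1.5,.018))
E
```

```text
[ 0.67903077 -0.19497354  0.018     ]
[ 0.52502283 -0.22669746  0.018     ]
[0.42298694 0.17533707 0.018     ]
[0.58049902 0.21371416 0.018     ]
```

View pics/crop0.png

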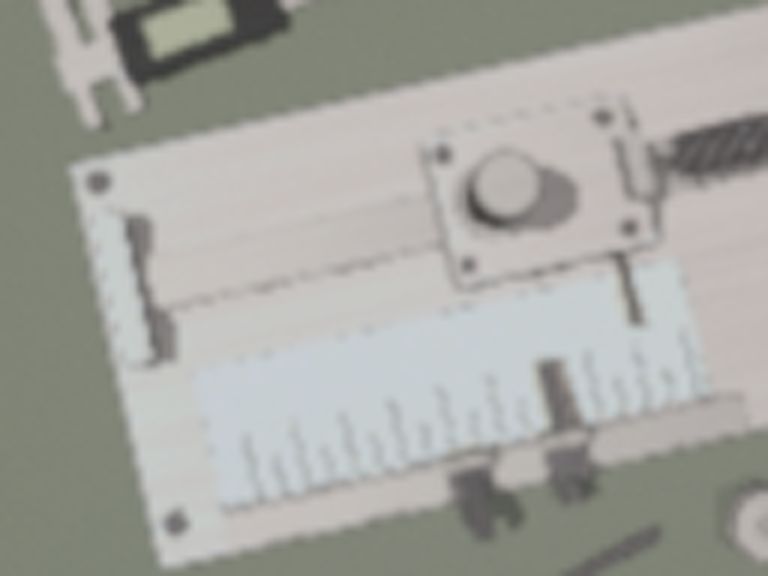

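The crop shows the pointer tip at (638,322), the lowered finger's tip at (550,362) on the clamp nearer the gauge, and the handle top at (505,184). The other clamp is folded back at (480,500).

```bash
python3 - <<'E'
from h import *
c=get_calibration('top')
g=lambda u,v,z:onplane(c,200+(u+.5)/6-.5,150+(v+.5)/6-.5,z)
P=[np.array(onplane(c,(u+.5)/1.5-.5,(v+.5)/1.5-.5,.018)) for u,v in[(570,211),(590,305),(341,366),(319,267)]]
y=(P[2]-P[1]+P[3]-P[0])[:2];y/=np.linalg.norm(y);x=np.array([y[1],-y[0]])
print('yaxis',y,np.degrees(np.arctan2(-y[0],y[1])),np.linalg.norm(P[2]-P[1]),np.linalg.norm(P[3]-P[0]))
e=g(638,322,.037)[:2];f=g(550,362,.042)[:2];h=g(505,184,.135)[:2]
print('ptr',e,'finger',f,'handle',h)
for n,a in(('f-p',f-e),('h-p',h-e)):print(n,a@x,a@y)
s=arm.read_state();R=s['tool_rot']
print('tester y in tool',R.T@np.r_[y,0],'x',R.T@np.r_[x,0])
T=np.r_[e+60e-3*x+45e-3*y,.101];print('handle by ptr',T)
E
```

```text
yaxis [-0.24018251  0.97072775] 13.897312701279183 0.4147718810219596 0.4203974221497129
ptr [ 0.52246493 -0.00923905] finger [0.50637569 0.02566815] handle [0.56807523 0.05024506]
f-p -0.007234174970155199 0.03774973885844714
h-p 0.058562226594328984 0.046788076774643035
tester y in tool [ 5.18722680e-01  8.54942190e-01 -7.95777057e-04] x [-8.54942560e-01  5.18722496e-01 -4.37752335e-04]
handle by ptr [0.56990038 0.04885465 0.101     ]
```

```bash
python3 -m handwheel '[{"tx":-0.4,"ty":-0.27},{"tx":-0.75,"ty":-0.51},{"tx":-0.75,"ty":-0.51},{"tx":-0.75,"ty":-0.51},{"tx":-0.75,"ty":-0.51},{"tx":-0.75,"ty":-0.51},{"tx":-0.75,"ty":-0.51},{"tx":-0.75,"ty":-0.51},{"tx":-0.75,"ty":-0.51},{"tx":-0.75,"ty":-0.51}]' -1 60
python3 -m handwheel '[{"tx":-0.75,"ty":-0.51},{"tx":-0.75,"ty":-0.51},{"tx":-0.75,"ty":-0.51},{"tx":-0.75,"ty":-0.51},{"tx":-0.41,"ty":-0.28},{"az":-0.058},{"az":-0.058},{"az":-0.058},{},{}]'
cat >> h.py <<'E'
def rel(T,y=np.array([-.2402,.9707])):
    s=arm.read_state();R=s['tool_rot'];x=np.array([y[1],-y[0]])
    print('t',s['time_s'],'pos',s['eef_pos'],'F',s['ft_force'].round(1),'width',s['grip_width'],s['grasp_force'])
    print('R',R.round(4).tolist(),'j',s['joints'].round(1));d=np.array(T)-s['eef_pos']
    print('units to target',R.T@d/.05,'tester y in tool',R.T@np.r_[y,0])
    return s
E
python3 -c "
from h import *
rel([.569,.0495,.086])"
```

```text
t 0.1 pos [0.17140963 0.54863228 0.23090677] F [-0.5 -0.4 -0.5] width 1.0017823993748576 0.0
R [[-0.9545, 0.2982, -0.0002], [0.2982, 0.9545, -0.0009], [-0.0, -0.0009, -1.0]] j [-75.   40.5  -1.6  85.1   1.3  54.5  -4.3]
units to target [-10.56671243  -7.15464872   2.90503611] tester y in tool [ 5.18731096e-01  8.54910490e-01 -7.95748617e-04]schema error: expected keys tx, ty, tz, ax, ay, az
schema error: expected keys tx, ty, tz, ax, ay, az
```

All six keys are required in every row, so I'll retype them.

```bash
python3 -m handwheel '[{"tx":-0.4,"ty":-0.27,"tz":0,"ax":0,"ay":0,"az":0},{"tx":-0.75,"ty":-0.51,"tz":0,"ax":0,"ay":0,"az":0},{"tx":-0.75,"ty":-0.51,"tz":0,"ax":0,"ay":0,"az":0},{"tx":-0.75,"ty":-0.51,"tz":0,"ax":0,"ay":0,"az":0},{"tx":-0.75,"ty":-0.51,"tz":0,"ax":0,"ay":0,"az":0},{"tx":-0.75,"ty":-0.51,"tz":0,"ax":0,"ay":0,"az":0},{"tx":-0.75,"ty":-0.51,"tz":0,"ax":0,"ay":0,"az":0},{"tx":-0.75,"ty":-0.51,"tz":0,"ax":0,"ay":0,"az":0},{"tx":-0.75,"ty":-0.51,"tz":0,"ax":0,"ay":0,"az":0},{"tx":-0.75,"ty":-0.51,"tz":0,"ax":0,"ay":0,"az":0}]' -1 60
python3 -m handwheel '[{"tx":-0.75,"ty":-0.51,"tz":0,"ax":0,"ay":0,"az":0},{"tx":-0.75,"ty":-0.51,"tz":0,"ax":0,"ay":0,"az":0},{"tx":-0.75,"ty":-0.51,"tz":0,"ax":0,"ay":0,"az":0},{"tx":-0.75,"ty":-0.51,"tz":0,"ax":0,"ay":0,"az":0},{"tx":-0.41,"ty":-0.28,"tz":0,"ax":0,"ay":0,"az":0},{"tx":0,"ty":0,"tz":0,"ax":0,"ay":0,"az":-0.058},{"tx":0,"ty":0,"tz":0,"ax":0,"ay":0,"az":-0.058},{"tx":0,"ty":0,"tz":0,"ax":0,"ay":0,"az":-0.058},{"tx":0,"ty":0,"tz":0,"ax":0,"ay":0,"az":0},{"tx":0,"ty":0,"tz":0,"ax":0,"ay":0,"az":0}]'
python3 -c "
from h import *
rel([.569,.0495,.086])"
```

```text
time_s: 1.35
eef_pos: [0.441, 0.209, 0.2312]
tool_rot: [[-0.955, 0.298, -0.0], [0.298, 0.955, -0.0], [0.0, -0.0, -1.0]]
ft_force: [-0.5, 0.9, 0.6]
grip_width: 0.998
grasp_force: 0.0
time_s: 2.6
eef_pos: [0.5683, 0.0487, 0.2312]
tool_rot: [[-0.971, -0.237, -0.0], [-0.237, 0.971, -0.0], [0.0, -0.0, -1.0]]
ft_force: [-0.4, -0.1, 0.7]
grip_width: 1.001
grasp_force: 0.0
t 2.6 pos [0.56828948 0.04865569 0.23117702] F [-0.4 -0.1  0.7] width 1.0013505149105935 0.0
R [[-0.9715, -0.2372, -0.0004], [-0.2372, 0.9715, -0.0001], [0.0004, -0.0, -1.0]] j [  0.4  40.6 -16.8  85.8  13.2  55.6  83.7]
units to target [-0.01894015  0.01311871  2.90353287] tester y in tool [ 3.06835848e-03  9.99972557e-01 -2.82806666e-05]
```

```bash
python3 -m handwheel '[{"tx":0,"ty":0,"tz":0.4,"ax":0,"ay":0,"az":0},{"tx":0,"ty":0,"tz":0.5,"ax":0,"ay":0,"az":0},{"tx":0,"ty":0,"tz":0.5,"ax":0,"ay":0,"az":0},{"tx":0,"ty":0,"tz":0.5,"ax":0,"ay":0,"az":0},{"tx":0,"ty":0,"tz":0.4,"ax":0,"ay":0,"az":0},{"tx":0,"ty":0,"tz":0.3,"ax":0,"ay":0,"az":0},{"tx":0,"ty":0,"tz":0.2,"ax":0,"ay":0,"az":0},{"tx":0,"ty":0,"tz":0.1,"ax":0,"ay":0,"az":0},{"tx":0,"ty":0,"tz":0,"ax":0,"ay":0,"az":0}]'
python3 - <<'E'
from h import *
rel([.569,.0495,.086])
for n in('scene','top'):
    p,d=read_camera(n);cv2.imwrite(f'pics/{n}1raw.png',p)
    u,v=pix(get_calibration(n),np.array([.53,.03,.06])).astype(int)
    q=p[max(v-48,0):v+48,max(u-64,0):u+64];print(n,u,v)
    cv2.imwrite(f'pics/{n}1.png',cv2.resize(q,None,fx=5,fy=5,interpolation=2))
a=[cv2.imread(f'pics/{n}1.png') for n in('scene','top')]
cv2.imwrite('pics/both1.png',cv2.resize(np.hstack([a[0][:,:],a[1]]),(800,300)) if a[0].shape==a[1].shape else a[0])
E
```

```text
time_s: 3.72
eef_pos: [0.5684, 0.0487, 0.0864]
tool_rot: [[-0.971, -0.241, 0.0], [-0.241, 0.971, -0.0], [-0.0, -0.0, -1.0]]
ft_force: [0.4, 1.0, 0.8]
grip_width: 0.997
grasp_force: 0.0
t 3.725 pos [0.56843229 0.0486906  0.08638713] F [0.4 1.  0.8] width 0.9972325289872085 0.0
R [[-0.9705, -0.2411, 0.0001], [-0.2411, 0.9705, -0.0001], [-0.0, -0.0002, -1.0]] j [ -1.4  51.9 -13.1  94.4  17.8  35.8  79.7]
units to target [-0.01492172  0.01297456  0.00774108] tester y in tool [-9.03770840e-04  9.99976843e-01 -1.63394410e-04]
scene 212 185
top 290 199
```

View pics/both1.png

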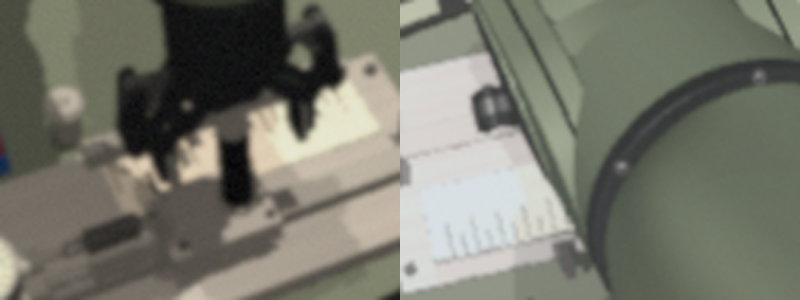

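The scene view shows the post (235,165) between the open fingers. The arm blocks the top view of the pointer. I'll close the gripper.

```bash
python3 -m handwheel '[{"tx":0,"ty":0,"tz":0,"ax":0,"ay":0,"az":0},{"tx":0,"ty":0,"tz":0,"ax":0,"ay":0,"az":0},{"tx":0,"ty":0,"tz":0,"ax":0,"ay":0,"az":0},{"tx":0,"ty":0,"tz":0,"ax":0,"ay":0,"az":0},{"tx":0,"ty":0,"tz":0,"ax":0,"ay":0,"az":0},{"tx":0,"ty":0,"tz":0,"ax":0,"ay":0,"az":0},{"tx":0,"ty":0,"tz":0,"ax":0,"ay":0,"az":0},{"tx":0,"ty":0,"tz":0,"ax":0,"ay":0,"az":0}]' 1 60; python3 -c "
from h import *
rel([.569,.0495,.086])"
```

```text
time_s: 4.82
eef_pos: [0.5685, 0.0482, 0.0865]
tool_rot: [[-0.971, -0.241, 0.0], [-0.241, 0.971, -0.001], [-0.0, -0.001, -1.0]]
ft_force: [-0.1, -2.8, 5.4]
grip_width: 0.244
grasp_force: 58.5
t 4.825 pos [0.56851251 0.0482412  0.08654736] F [-0.1 -2.8  5.4] width 0.24434638743431195 58.46391499042511
R [[-0.9705, -0.2411, 0.0003], [-0.2411, 0.9705, -0.0007], [-0.0002, -0.0007, -1.0]] j [ -1.4  51.9 -13.1  94.4  17.8  35.8  79.7]
units to target [-0.01553017  0.02209066  0.01093399] tester y in tool [-9.15543607e-04  9.99976588e-01 -7.17177913e-04]
```

```bash
python3 -m handwheel '[{"tx":0,"ty":0.08,"tz":0,"ax":0,"ay":0,"az":0},{"tx":0,"ty":0.1,"tz":0,"ax":0,"ay":0,"az":0},{"tx":0,"ty":0.1,"tz":0,"ax":0,"ay":0,"az":0},{"tx":0,"ty":0.1,"tz":0,"ax":0,"ay":0,"az":0},{"tx":0,"ty":0.1,"tz":0,"ax":0,"ay":0,"az":0},{"tx":0,"ty":0.1,"tz":0,"ax":0,"ay":0,"az":0},{"tx":0,"ty":0.08,"tz":0,"ax":0,"ay":0,"az":0},{"tx":0,"ty":0.04,"tz":0,"ax":0,"ay":0,"az":0},{"tx":0,"ty":0,"tz":0,"ax":0,"ay":0,"az":0},{"tx":0,"ty":0,"tz":0,"ax":0,"ay":0,"az":0}]'
python3 - <<'E'
from h import *
s=rel([.569,.0495,.086])
print('travel mm',(s['eef_pos'][:2]-[.5685,.0482])@[-240.2,970.7])
o=[]
for n,P in(('scene',[.52,.03,.04]),('top',[.51,.03,.04])):
    p,d=read_camera(n);cv2.imwrite(f'pics/{n}2raw.png',p)
    u,v=pix(get_calibration(n),np.array(P)).astype(int);print(n,u,v)
    o.append(cv2.resize(p[v-40:v+40,u-40:u+40],(400,400),interpolation=cv2.INTER_CUBIC))
cv2.imwrite('pics/both2.png',np.hstack(o))
E
```

```text
time_s: 6.08
eef_pos: [0.5603, 0.0815, 0.0865]
tool_rot: [[-0.971, -0.241, 0.001], [-0.241, 0.971, -0.002], [-0.0, -0.002, -1.0]]
ft_force: [2.3, -7.2, 5.1]
grip_width: 0.241
grasp_force: 58.5
t 6.075 pos [0.56025151 0.0814925  0.08653632] F [ 2.3 -7.2  5.1] width 0.24119248798189566 58.5465145111084
R [[-0.9706, -0.2405, 0.0006], [-0.2405, 0.9706, -0.0016], [-0.0002, -0.0017, -1.0]] j [ -5.2  51.6 -12.4  95.3  17.3  35.   76.6]
units to target [-0.01591448 -0.66313216  0.01182979] tester y in tool [-3.54434296e-04  9.99975825e-01 -1.65931491e-03]
travel mm 34.29831590228775
scene 212 188
top 289 208
```

View pics/both2.png

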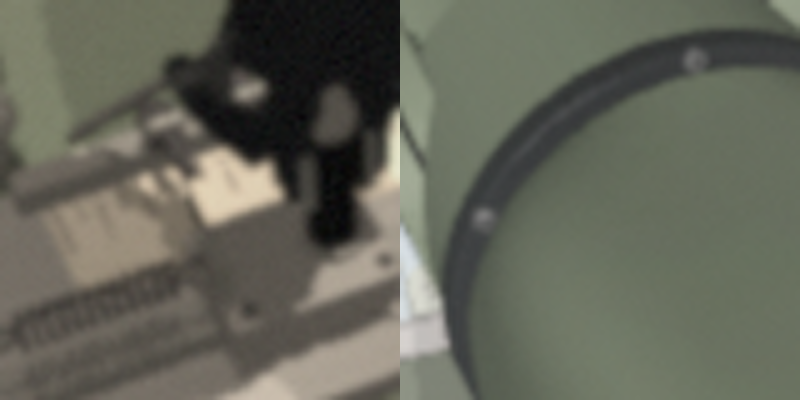

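The scene view shows the carriage following. The pointer blade is at about (180,210), close to the finger and slightly gauge-side. I'll refine the target from the initial pictures before the last few mm.

```bash
python3 - <<'E'
from h import *
c=get_calibration('top');p=np.load('pics/top0.npz')['p'].astype(float).mean(2)
y=np.array([-.2402,.9707]);x=np.array([y[1],-y[0]])
def line(n,rows,u0,u1,z):
    for v in rows:
        r=p[v,u0:u1];w=np.clip(np.percentile(r,70)-8-r,0,None);u=(w*np.arange(u0,u1)).sum()/w.sum()
        q=onplane(c,u,v,z)[:2];print(n,v,round(u,2),'x %.4f y %.4f'%(q@x,q@y),r.astype(int))
line('ptr',range(193,205),298,313,.037);line('fin',range(209,222),284,300,.043)
# scene: crop for both features before motion
s=np.load('pics/scene0.npz')['p'];o=[cv2.resize(s[150:220,175:275],(800,560),interpolation=cv2.INTER_CUBIC)]
cv2.imwrite('pics/scrop0.png',o[0])
E
```

```text
ptr 193 302.09 x 0.5305 y -0.1313 [166 166 168 163 141 111 143 177 185 184 187 193 196 197 193]
ptr 194 303.43 x 0.5275 y -0.1338 [191 190 190 188 167 120 124 173 190 189 193 198 202 201 197]
ptr 195 303.42 x 0.5252 y -0.1332 [194 189 190 195 182 139 121 175 200 202 202 202 203 203 201]
ptr 196 303.89 x 0.5226 y -0.1338 [198 194 195 201 194 158 118 172 200 203 202 203 203 203 201]
ptr 197 304.07 x 0.5202 y -0.1336 [203 202 202 203 196 165 122 158 193 202 203 203 203 203 202]
ptr 198 304.35 x 0.5178 y -0.1337 [204 204 203 203 196 170 126 137 183 201 203 203 203 203 202]
ptr 199 304.59 x 0.5154 y -0.1337 [204 204 204 203 197 181 141 126 176 200 203 203 203 203 203]
ptr 200 304.97 x 0.5129 y -0.1341 [204 204 204 203 201 192 158 116 160 193 202 203 203 202 203]
ptr 201 305.26 x 0.5104 y -0.1342 [204 204 204 203 202 196 164 118 140 184 201 203 203 202 203]
ptr 202 305.37 x 0.5081 y -0.1339 [204 204 204 204 203 198 171 122 135 182 200 203 202 203 203]
ptr 203 305.59 x 0.5057 y -0.1339 [204 204 203 204 204 199 178 135 133 171 194 203 204 203 203]
ptr 204 305.85 x 0.5033 y -0.1339 [204 204 2
[... 650 characters left out ...]

fin 215 292.56 x 0.4855 y -0.0969 [204 204 204 204 202 191 158 115 109 119 130 163 194 202 188 188]
fin 216 292.82 x 0.4831 y -0.0969 [204 204 197 196 203 198 169 121 109 114 117 144 185 201 194 184]
fin 217 293.02 x 0.4807 y -0.0968 [203 203 194 193 203 200 176 133 110 109 118 139 179 201 201 187]
fin 218 293.25 x 0.4784 y -0.0968 [202 203 194 193 203 201 184 146 111 108 121 130 162 193 201 189]
fin 219 293.63 x 0.4759 y -0.0972 [203 203 191 188 201 203 192 159 115 108 118 120 141 182 195 188]
fin 220 294.45 x 0.4732 y -0.0985 [202 204 198 188 193 202 196 167 119 109 115 115 126 155 166 166]
fin 221 294.72 x 0.4708 y -0.0986 [195 203 201 193 191 190 176 150 116 114 127 134 137 138 132 148]
```

View pics/scrop0.png

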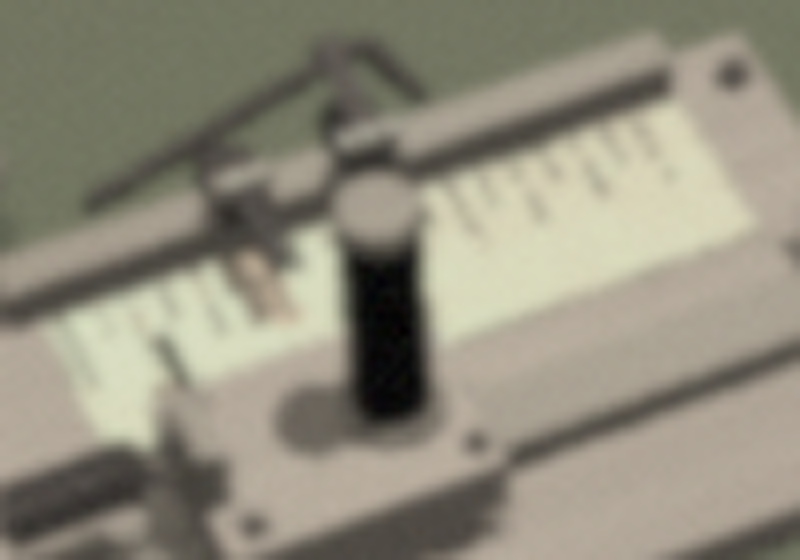

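Refined, the pointer line is at y −0.1338 and the finger at −0.0966 to −0.095, so the travel needed is about 38 mm. The carriage is at 34.3 mm, so I'll pull the remaining 3.7 mm.

```bash
python3 -m handwheel '[{"tx":0,"ty":0.03,"tz":0,"ax":0,"ay":0,"az":0},{"tx":0,"ty":0.03,"tz":0,"ax":0,"ay":0,"az":0},{"tx":0,"ty":0.018,"tz":0,"ax":0,"ay":0,"az":0},{"tx":0,"ty":0,"tz":0,"ax":0,"ay":0,"az":0},{"tx":0,"ty":0,"tz":0,"ax":0,"ay":0,"az":0},{"tx":0,"ty":0,"tz":0,"ax":0,"ay":0,"az":0}]'
python3 - <<'E'
from h import *
s=rel([.569,.0495,.086])
print('travel mm',(s['eef_pos'][:2]-[.5685,.0482])@[-240.2,970.7])
p=np.mean([read_camera('scene')[0].astype(float) for _ in range(4)],0)
q=p[150:220,175:275];q=np.clip((q-20)*1.5,0,255).astype(np.uint8)
cv2.imwrite('pics/s3.png',cv2.resize(q,(800,560),interpolation=cv2.INTER_CUBIC))
E
```

```text
time_s: 6.92
eef_pos: [0.5593, 0.0852, 0.0865]
tool_rot: [[-0.971, -0.24, 0.001], [-0.24, 0.971, -0.002], [-0.0, -0.002, -1.0]]
ft_force: [0.6, -7.6, 5.4]
grip_width: 0.242
grasp_force: 58.6
t 6.925 pos [0.55932922 0.08518577 0.08653438] F [ 0.6 -7.6  5.4] width 0.2417685526903805 58.57808232307434
R [[-0.9707, -0.2404, 0.0006], [-0.2404, 0.9707, -0.0016], [-0.0002, -0.0017, -1.0]] j [ -5.6  51.5 -12.4  95.4  17.2  34.9  76.3]
units to target [-0.0161352  -0.73926309  0.01197183] tester y in tool [-2.39843783e-04  9.99975734e-01 -1.73327889e-03]
travel mm 38.10491140081231
```

View pics/s3.png

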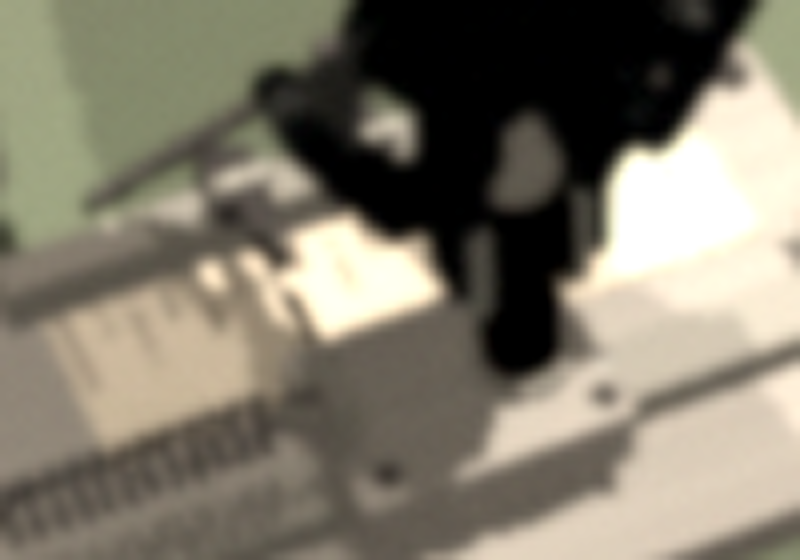

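```bash
python3 - <<'E'
from h import *
c=get_calibration('scene');y=np.array([-.2402,.9707]);x=np.array([y[1],-y[0]])
def s(n,a,b,z):
    u=pix(c,np.r_[a*x+b*y,z]);print(n,((u-[175,150]+.5)*8-.5).round())
P=-.1338;F=-.0960;xp=.503
for dz in(0,):
  s('ptr tip0',xp,P,.037);s('ptr root0',xp+.03,P,.037)
  s('ptr tip now',xp,P+.0381,.037);s('ptr root now',xp+.03,P+.0381,.037)
  s('fin tip',xp-.004,F,.042);s('fin root',xp-.036,F,.042)
  s('fin tip on scale',xp-.004,F,.02);s('fin root on scale',xp-.036,F,.02)
E
```

```text
ptr tip0 [166. 338.]
ptr root0 [206. 416.]
ptr tip now [293. 292.]
ptr root now [334. 369.]
fin tip [285. 272.]
fin root [243. 193.]
fin tip on scale [291. 321.]
fin root on scale [249. 243.]
```

Projecting the points into the scene view puts the finger tip at (285,272) and the pointer tip at (293,292). The picture agrees: the dark finger ends near (285,265) and the dark pointer line starts near (290,295), in line with it. The hold is steady, so I'm handing in.

```bash
python3 -c "
from workcell import *
print(arm.read_state()['eef_pos']);print(close_job())"
```

```text
[0.55933303 0.08519022 0.08654145]
the job is handed in; nothing more can be done
None
```

I drew the carriage out 38 mm and handed the job in with the gripper still holding it steady, pointer in line with the lowered finger. In the scene camera the two line up to about 1 mm; the top camera couldn't confirm it because the arm was in the way.

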